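# Find the weak contact spring

### The job

One of the three clamped contact springs in the spring tester has gone weak. Working from left to right (as the robot sees it), press each spring's tip gently straight down until it rests on its stop, keep it there for half a second and let it up again, feeling how stiff it is; then slide the pointer along its rail until it stands in line with the weakest spring, and leave it there.

Things in the scene. Friction and masses are not known exactly. Their poses are not given: they have to be found in the camera images.
- tester: spring tester fixed on the bench: base plate 175 (x) x 250 (y) x 10 mm. Origin on the bench, x away from the robot, y to the left, z up. Springs in a row at y = +75, +20, -35 mm, clamped at x = +50 under grey blocks with steel caps (63 mm high), free ends toward the robot, rivets at x = -10, each over a rubber-capped stop post. Pointer rail along y at x = -60.
- rivet_left (a point): top centre of the left spring's brass rivet (10 mm across, 3 mm high) at rest, where it is pressed: 54 mm above the bench, 60 mm in front of the clamp edge. This point stays when the spring bends. Leaf 14 mm wide, ending 7 mm past the rivet. The three springs look alike and change places from start to start. Axes as the tester's.
- rivet_middle (a point): the same point of the middle spring, 55 mm to the right of the left one. Each spring meets its own stop after 8 to 15 mm of travel at the rivet, set differently on each, with 3 to 8 N; beyond that the stop's rubber gives about 5 N per mm. More than 18 N on a leaf overstrains it.
- rivet_right (a point): the same point of the right spring, 55 mm to the right of the middle one. Sound springs push back 0.5 to 0.6 N more for each mm pressed at the rivet, the weak one about 0.25 N, after a preload under 1 N; they swing about the clamp edge and spring back up when let go.
- pointer_grip (a point): middle of the pointer's upright black fin, 47 mm above the bench; fin 16 mm (tester x) by 10 mm (tester y, the way to pinch it), 32 to 62 mm above the bench, on a 24 x 20 mm carriage on the rail. A short steel point on it aims at the springs (+x). In line with a spring means at the same tester y as that spring's rivet. Site axes as the tester's.
- pointer (a joint): position of the pointer along its rail, m: 0 at the right-hand end (tester y = -100 mm), growing to the left, up to 0.195. It starts parked near 0, slides with about 1.5 N of friction and stays where it is left.
- solder_spool: bystander, a reel of solder wire standing to the right of the tester, 58 mm across, 45 mm high; origin under its centre. Leave it alone.
- battery_1: bystander, a small battery cell lying in front of the tester, 15 x 50 x 15 mm; origin under its centre. Leave it alone.
- wick_reel: bystander, a flat round reel lying in front of the tester, 43 x 67 x 9 mm; origin on its underside. Leave it alone.

How it is judged:
On the way, in this order (a step that is already met when the one before it is completed fails the run):
1. the left spring has been held down on its stop (((y of leaf_sound1_c1 in the frame of tester between 0.05 and 0.1 m and z of leaf_sound1_c1 in the frame of tester below 0.04394 m) or (y of leaf_weak_c1 in the frame of tester between 0.05 and 0.1 m and z of leaf_weak_c1 in the frame of tester below 0.04141 m) or (y of leaf_sound2_c1 in the frame of tester between 0.05 and 0.1 m and z of leaf_sound2_c1 in the frame of tester below 0.03892 m))), for 0.3 s.
2. the middle spring has been held down on its stop (((y of leaf_sound1_c1 in the frame of tester between 0 and 0.04 m and z of leaf_sound1_c1 in the frame of tester below 0.04394 m) or (y of leaf_weak_c1 in the frame of tester between 0 and 0.04 m and z of leaf_weak_c1 in the frame of tester below 0.04141 m) or (y of leaf_sound2_c1 in the frame of tester between 0 and 0.04 m and z of leaf_sound2_c1 in the frame of tester below 0.03892 m))), for 0.3 s.
3. the right spring has been held down on its stop (((y of leaf_sound1_c1 in the frame of tester between -0.06 and -0.01 m and z of leaf_sound1_c1 in the frame of tester below 0.04394 m) or (y of leaf_weak_c1 in the frame of tester between -0.06 and -0.01 m and z of leaf_weak_c1 in the frame of tester below 0.04141 m) or (y of leaf_sound2_c1 in the frame of tester between -0.06 and -0.01 m and z of leaf_sound2_c1 in the frame of tester below 0.03892 m))), for 0.3 s.
At the end, for the whole second after the job is handed in: the pointer stands still on its rail within 8 mm (along the rail) of the line of the weakest of the three springs, and all three springs are up again (rivets within 1.5 mm of their rest height) (((y of leaf_weak_c1 in the frame of tester between 0.05 and 0.1 m and y of pointer_grip in the frame of tester between 0.067 and 0.083 m) or (y of leaf_weak_c1 in the frame of tester between 0 and 0.04 m and y of pointer_grip in the frame of tester between 0.012 and 0.028 m) or (y of leaf_weak_c1 in the frame of tester between -0.06 and -0.01 m and y of pointer_grip in the frame of tester between -0.043 and -0.027 m)) and velocity of joint pointer between -0.005 and 0.005 m/s and z of each of leaf_sound1_c1, leaf_weak_c1, leaf_sound2_c1 in the frame of tester above 0.0512 m); the robot touches nothing.
It fails at once if more than 18 N on a spring (contact force between anything else and leaf_sound1_c0 above 18 N or contact force between anything else and leaf_sound1_c1 above 18 N or contact force between anything else and leaf_weak_c0 above 18 N or contact force between anything else and leaf_weak_c1 above 18 N or contact force between anything else and leaf_sound2_c0 above 18 N or contact force between anything else and leaf_sound2_c1 above 18 N).
It fails at once if a bystander shifted by more than 15 mm (distance of any of solder_spool, battery_1, wick_reel from where it was at the start of the episode above 0.015 m).
It also fails if it takes over 69 s, if anything falls off the work surface, if the arm or the gripper's body presses on something with over 40 N, if the wrist force passes 120 N, or if a joint passes its speed limit or range.

### The arm

A 6-joint arm with a two-finger parallel gripper is mounted at the origin on a cart in front of the work surface, level with it; the furniture and walls round the work are solid. World frame = base frame: x ahead of the robot, y to its left, z up, the work surface at z = 0. Lengths are in m, angles in rad, forces in N, time in s.
With the tool pointing down it reaches from about 0.25 to 0.775 m from the base axis. Payload 4 kg.
Tool frame: the origin (TCP) lies between the finger pads; the fingertips stand 22 mm ahead of it and the grasp point (between the pads) lies 3 mm ahead of it; z points along the fingers, y is the line along which they close (so a half turn about z gives the same grasp; the last joint's range is limited). The gripper opens to 85 mm and grips with 20 to 120 N. Pads are 22 mm wide; open, the fingers measure 114 mm over their backs; the gripper's body (76 mm by 85 mm) begins 54 mm behind the grasp point. The pads swing forward as they close: fully open they stand 13 mm farther back than shut.
Start: joints at [1.185, 0.087, 1.371, -0, 1.684, -0.103], TCP at [0.153, 0.528, 0.253] pointing down, gripper open.
Joint ranges: [-3.1, 3.1], [-0.76, 2.03], [0.27, 2.55], [-1.08, 4.22], [0.17, 2.65], [-2.57, 2.57]. Speed limits (rad/s): [2.79, 2.79, 3.14, 3.14, 3.14, 3.14].

### API

Orientations are given as a 3x3 rotation matrix whose columns are the frame's x, y, z axes.
In Python, from workcell import env, optics, models gives the robot as it stands.
- The arm moves only by the tool servo_tool, never from a script. Its argument "moves" is a list of rows, each a list of 7 numbers: the shift along the tool's x, y, z in m, then the turn, a rotation vector about the tool's x, y, z in rad, then the opening in per cent of the stroke, from 0 (shut) to 100 (fully open). A call has 1 to 10 rows; each row is the pose to reach, as a shift and turn from the pose commanded when the call began, along the tool's axes at that moment; what a row does not reach only later rows make up. A row lasts 1/12 s, in which the tool goes at most 41.7 mm and 7.16 degrees, less where a joint would pass 70% of its speed; a pose out of reach is approached as far as the arm can. A call with a gripper value outside its range is refused whole. The fingers move at their own pace and stop on an object; the grip force is fixed at half the most. Time passes only in rows, so rows that repeat a pose let the fingers close. It gives the time, the measured TCP pose, the force, the opening and the grip force at its end, in the units of the state.
- env.get_state(): the state, without advancing time (a new reading comes with each control period).
- optics.read_camera(name): name is "scene" or "side" or "wrist"; returns the picture (420x560x3 uint8, blue, green, red); there is no depth.
- optics.get_calibration(name): a dict with "camera_matrix" (3x3 intrinsics, pixels), "R" (3x3) and "t" (3): a world point X has camera coordinates R X + t. Camera axes: x right, y down, z forward; pixel columns grow to the right and rows downward; lengths in m; the calibration is good to about 2 mm. A picture is of the moment at which its call begins: read the wrist's pose just before it. get_calibration takes no time and is no camera call; for the wrist camera it gives the pose at the moment of the call.
- env.hand_in(): hands the job in; it is judged then, once.
Trained networks look in the newest picture that a camera, given by its name, has taken for a name from the list of things; names that differ only in an ending like _2 or _b are one class to them, and where a whole thing is asked for, a point or a joint stands for the part that bears it (a point fixed in the world has none). Each returns a list of dicts, best first, with "score" (0 to 1); they miss things now and then, are a little off and sometimes report something else, mostly with a low value. They report only what shows in the picture. A call takes as long as a camera call.
- models.masks_of(name, camera): "pixels" (420x560 bool, what is visible of it) and "at" ([column, row] in pixels, amid what is visible of it).
- models.landmark_of(name, camera): "at" ([column, row] in pixels: a listed point, or the origin of a listed thing).
The state is a dict: "clock": time; "joint_pos": joint angles; "qd": joint speeds; "effort": joint torques, N m; "eef_pos": TCP position; "tcp_rot": TCP orientation; "force": force on the tool from outside, world axes, zero at the start; "ft_torque": the same for the moment, N m; "gripper_width": finger opening in m; "grip_force": force on a finger pad.
Only numpy, scipy, OpenCV 4.12 (cv2) and the standard library are available. Lean on these libraries where they do the work, as an engineer would, in place of code of your own. Each camera call takes 0.05 s, during which the arm holds its last target. There are 200 camera calls.

## Working session

There is one attempt and no reset: what is moved stays moved. The work goes in short steps, Python scripts to look and compute and a tool call to move; the robot and the scene stay as the last step left them, time stands still between calls to the robot, and variables do not carry over. Pictures are saved under pics/ and viewed, at most 10 in all, crops included, and the job is handed in when it is done.

Besides the shell and the picture viewer there is one more tool, called after "Call:" as name(argument=value, ...) on one line, values as JSON. servo_tool: Moves the arm, as the interface text tells. Its arguments: {"type":"object","properties":{"moves":{"type":"array"}},"required":["moves"]}

```bash
mkdir -p pics; cat > h.py <<'E'
import numpy as np, cv2
from workcell import env, optics, models
def shot(cam,save=None):
    c=optics.get_calibration(cam); im=optics.read_camera(cam)
    if save: cv2.imwrite('pics/'+save,im)
    return c,im
def ray(c,p):
    K=np.array(c['camera_matrix']);R=np.array(c['R']);t=np.array(c['t'])
    return -R.T@t, R.T@np.linalg.solve(K,[p[0],p[1],1.])
def onz(c,p,z):
    o,d=ray(c,p); return o+d*(z-o[2])/d[2]
def lm(n,cam):
    r=models.landmark_of(n,cam); return (r[0]['at'],round(r[0]['score'],2)) if r else None
E
python3 - <<'E'
from h import *
s=env.get_state();print(s['clock'],s['eef_pos'],np.round(s['tcp_rot'],3),s['force'])
Z=dict(rivet_left=.054,rivet_middle=.054,rivet_right=.054,pointer_grip=.047,tester=0,solder_spool=0,battery_1=0,wick_reel=0)
for cam in('scene','side'):
    c,im=shot(cam,cam+'1.png')
    for n,z in Z.items():
        l=lm(n,cam)
        print(cam,n,l,l and np.round(onz(c,l[0],z),4))
print(env.get_state()['clock'])
E
```

```text
0.0 [0.15330304 0.52773527 0.25210882] [[-0.96   0.279 -0.001]
 [ 0.279  0.96  -0.002]
 [ 0.    -0.002 -1.   ]] [ 0.35024667 -0.23770552  1.1175375 ]
scene rivet_left ([251.1, 206.1], 0.84) [ 0.4855 -0.1288  0.054 ]
scene rivet_middle ([277.3, 218.4], 0.77) [ 0.5013 -0.1884  0.054 ]
scene rivet_right ([299.9, 234.4], 0.98) [ 0.5048 -0.2473  0.054 ]
scene pointer_grip ([302.4, 267.9], 0.74) [ 0.4591 -0.3045  0.047 ]
scene tester ([283.8, 243.2], 0.95) [ 0.5027 -0.2053  0.    ]
scene solder_spool ([379.1, 274.7], 0.9) [ 0.5813 -0.3762  0.    ]
scene battery_1 ([221.6, 265.2], 0.65) [ 0.3793 -0.1736  0.    ]
scene wick_reel ([264.5, 303.8], 0.71) [ 0.3848 -0.2926  0.    ]
side rivet_left ([243.1, 235.8], 0.9) [ 0.4796 -0.1291  0.054 ]
side rivet_middle ([276.4, 232.3], 0.96) [ 0.4779 -0.185   0.054 ]
side rivet_right ([311.0, 221.5], 0.92) [ 0.4956 -0.2486  0.054 ]
side pointer_grip ([350.5, 234.6], 0.51) [ 0.4559 -0.3075  0.047 ]
side tester ([285.0, 245.1], 0.78) [ 0.5058 -0.2045  0.    ]
side solder_spool ([361.8, 213.3], 0.9) [ 0.5707 -0.3684  0.    ]
side battery_1 ([278.8, 300.6], 0.52) [ 0.375  -0.1697  0.    ]
side wick_reel ([351.3, 290.1], 0.98) [ 0.3751 -0.2876  0.    ]
0.9
```

View pics/scene1.png

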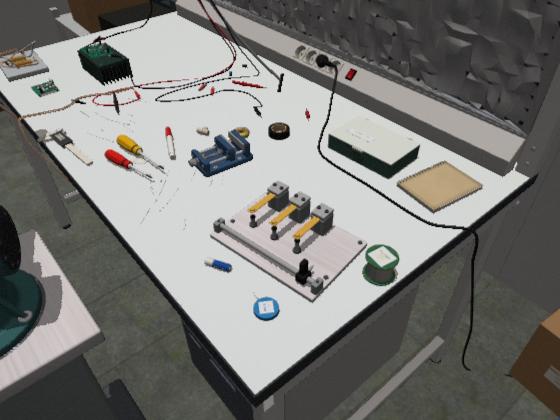

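```bash
python3 - <<'E'
from h import *
s=env.get_state();T=np.array(s['tcp_rot']);c=optics.get_calibration('wrist')
R=np.array(c['R']);o=-R.T@np.array(c['t'])
print('cam in tool',T.T@(o-s['eef_pos']),'axis',T.T@R.T)
print(T.T@(np.array([.43,-.19,.27])-s['eef_pos']))
E
```

```text
cam in tool [ 0.07776145  0.00156612 -0.12111748] axis [[ 5.69574637e-04 -9.51608887e-01 -3.07311245e-01]
 [ 9.99998871e-01  1.14698018e-04  1.49824111e-03]
 [-1.39049157e-03 -3.07311751e-01  9.51607878e-01]]
[-0.46593348 -0.61250679 -0.01672289]
```

Call:
servo_tool(moves=[[-0.519, -0.597, 0, 0, 0, 0, 0], [-0.519, -0.597, 0, 0, 0, 0, 0], [-0.519, -0.597, 0, 0, 0, 0, 0], [-0.519, -0.597, 0, 0, 0, 0, 0], [-0.519, -0.597, 0, 0, 0, 0, 0], [-0.519, -0.597, 0, 0, 0, 0, 0], [-0.519, -0.597, 0, 0, 0, 0, 0], [-0.519, -0.597, 0, 0, 0, 0, 0], [-0.519, -0.597, 0, 0, 0, 0, 0], [-0.519, -0.597, 0, 0, 0, 0, 0]])

```text
clock: 1.73
eef_pos: [0.3284, 0.1481, 0.2538]
tcp_rot: [[-0.96, 0.279, 0.002], [0.279, 0.96, 0.001], [-0.002, 0.001, -1.0]]
force: [1.7, -0.5, -0.0]
gripper_width: 0.0002
grip_force: 0.0
```

Call:
servo_tool(moves=[[-0.245, -0.281, 0, 0, 0, -0.433, 0], [-0.245, -0.281, 0, 0, 0, -0.433, 0], [-0.245, -0.281, 0, 0, 0, -0.433, 0], [-0.245, -0.281, 0, 0, 0, -0.433, 0], [-0.245, -0.281, 0, 0, 0, -0.433, 0], [-0.245, -0.281, 0, 0, 0, -0.433, 0], [-0.245, -0.281, 0, 0, 0, -0.433, 0], [-0.245, -0.281, 0, 0, 0, -0.433, 0], [-0.245, -0.281, 0, 0, 0, -0.433, 0], [-0.245, -0.281, 0, 0, 0, -0.433, 0]])

```text
clock: 2.57
eef_pos: [0.4857, -0.1914, 0.2531]
tcp_rot: [[-0.989, -0.148, 0.0], [-0.148, 0.989, -0.001], [-0.0, -0.001, -1.0]]
force: [1.1, 1.7, -0.8]
gripper_width: 0.0
grip_force: 0.0
```

```bash
cat > m.py <<'E'
from h import *
import sys
s=env.get_state();T=np.array(s['tcp_rot']);print(s['clock'],s['eef_pos'],np.round(T,3).tolist(),s['joint_pos'],s['force'])
c,im=shot('wrist',sys.argv[1])
P={}
for n,z in dict(rivet_left=.054,rivet_middle=.054,rivet_right=.054,pointer_grip=.047,tester=0).items():
    l=lm(n,'wrist')
    if l: P[n]=onz(c,l[0],z); print(n,l,np.round(P[n],4))
L=dict(rivet_left=(-.01,.075),rivet_middle=(-.01,.02),rivet_right=(-.01,-.035))
A=np.array([L[n] for n in L if n in P]);B=np.array([P[n][:2] for n in L if n in P])
a=A-A.mean(0);b=B-B.mean(0);th=np.arctan2((a[:,0]*b[:,1]-a[:,1]*b[:,0]).sum(),(a*b).sum())
Q=np.array([[np.cos(th),-np.sin(th)],[np.sin(th),np.cos(th)]]);o=B.mean(0)-Q@A.mean(0)
print('yaw',th,'origin',o,'resid mm',np.round((B-(A@Q.T+o))*1e3,1).tolist())
for n,p in L.items(): print(n,np.round(Q@p+o,4))
if 'pointer_grip' in P: print('pointer in tester',Q.T@(P['pointer_grip'][:2]-o))
E
python3 m.py w1.png
```

```text
2.5667 [ 0.48571348 -0.19135086  0.2530674 ] [[-0.989, -0.148, 0.0], [-0.148, 0.989, -0.001], [-0.0, -0.001, -1.0]] [-4.83693713e-01  2.45563459e-02  1.43697470e+00 -3.90394534e-04
  1.67954349e+00 -2.20283974e+00] [ 1.07814605  1.73420739 -0.75577444]
rivet_left ([337.1, 187.6], 0.64) [ 0.4851 -0.1324  0.054 ]
rivet_middle ([287.2, 188.7], 0.57) [ 0.4941 -0.1844  0.054 ]
rivet_right ([238.7, 189.0], 0.86) [ 0.5021 -0.2351  0.054 ]
pointer_grip ([179.5, 141.0], 0.96) [ 0.4621 -0.3017  0.047 ]
tester ([269.0, 184.9], 0.88) [ 0.507  -0.2044  0.    ]
yaw 0.16349841248112756 origin [ 0.50691074 -0.202063  ] resid mm [[0.3, -2.7], [0.4, -0.4], [-0.7, 3.1]]
rivet_left [ 0.4848 -0.1297]
rivet_middle [ 0.4938 -0.184 ]
rivet_right [ 0.5027 -0.2382]
pointer in tester [-0.06038028 -0.09098528]
```

View pics/w1.png

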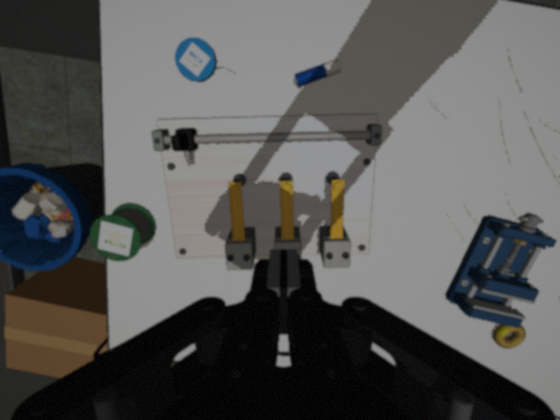

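Call:
servo_tool(moves=[[-0.0074, 0.061, 0.133, 0, 0, 0, 0], [-0.0074, 0.061, 0.133, 0, 0, 0, 0], [-0.0074, 0.061, 0.133, 0, 0, 0, 0], [-0.0074, 0.061, 0.133, 0, 0, 0, 0], [-0.0074, 0.061, 0.133, 0, 0, 0, 0], [-0.0074, 0.061, 0.133, 0, 0, 0, 0]])

```text
clock: 3.37
eef_pos: [0.4825, -0.1253, 0.1202]
tcp_rot: [[-0.988, -0.152, -0.001], [-0.152, 0.988, 0.0], [0.001, 0.0, -1.0]]
force: [-0.3, -0.9, 0.2]
gripper_width: 0.0001
grip_force: 0.0
```

```bash
python3 m.py w2.png
```

```text
3.3667 [ 0.48254588 -0.1253311   0.12017948] [[-0.988, -0.152, -0.001], [-0.152, 0.988, 0.0], [0.001, 0.0, -1.0]] [-3.67770127e-01  4.02183474e-02  1.68893753e+00 -1.93864052e-04
  1.41368972e+00 -2.09159143e+00] [-0.2888668  -0.87663396  0.16181251]
rivet_left ([274.7, 228.1], 0.56) [ 0.4828 -0.1294  0.054 ]
rivet_middle ([188.7, 230.8], 0.62) [ 0.4932 -0.1841  0.054 ]
rivet_right ([100.8, 233.1], 0.65) [ 0.5034 -0.2403  0.054 ]
pointer_grip ([5.3, 155.8], 0.82) [ 0.4633 -0.3015  0.047 ]
tester ([180.9, 217.1], 0.84) [ 0.507  -0.2051  0.    ]
yaw 0.1839604234055216 origin [ 0.50662583 -0.2024717 ] resid mm [[-0.3, 1.1], [0.0, 0.5], [0.2, -1.6]]
rivet_left [ 0.4831 -0.1306]
rivet_middle [ 0.4931 -0.1846]
rivet_right [ 0.5032 -0.2387]
pointer in tester [-0.06071284 -0.08948216]
```

View pics/w2.png

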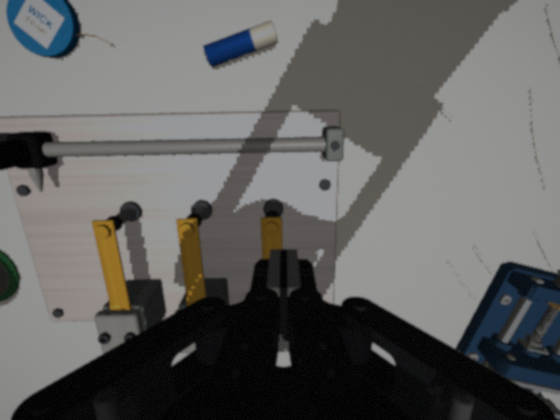

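```bash
cat > f.py <<'E'
from h import *
F=[];Z=[]
for i in range(6):
    optics.read_camera('side');s=env.get_state();F.append(s['force'][2]);Z.append(s['eef_pos'][2])
print('t',round(s['clock'],2),'tip',np.round(np.mean(Z)*1e3-22,2),'xy',np.round(s['eef_pos'][:2],4),'Fz',np.round(np.mean(F),2),'sd',np.round(np.std(F),2))
E
```

Call:
servo_tool(moves=[[0.002, -0.0047, 0.036, 0, 0, -0.02, 0], [0.002, -0.0047, 0.036, 0, 0, -0.02, 0], [0.002, -0.0047, 0.036, 0, 0, -0.02, 0], [0.002, -0.0047, 0.036, 0, 0, -0.02, 0]])

```text
clock: 4.0
eef_pos: [0.4824, -0.1321, 0.0853]
tcp_rot: [[-0.986, -0.168, 0.001], [-0.168, 0.986, -0.0], [-0.001, -0.0, -1.0]]
force: [0.4, 0.0, -0.5]
gripper_width: -0.0001
grip_force: 0.0
```

```bash
python3 f.py; python3 -c "
from h import *
shot('wrist','w3.png')"
```

```text
t 4.3 tip 63.78 xy [ 0.4826 -0.1319] Fz 0.13 sd 0.33
```

View pics/w3.png

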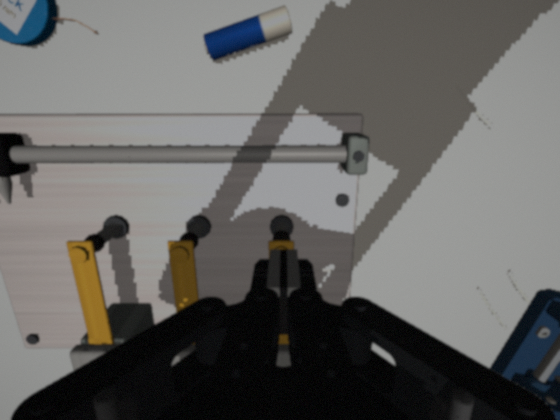

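Call:
servo_tool(moves=[[0, 0, 0.005, 0, 0, 0, 0], [0, 0, 0.009, 0, 0, 0, 0], [0, 0, 0.012, 0, 0, 0, 0], [0, 0, 0.0135, 0, 0, 0, 0], [0, 0, 0.0135, 0, 0, 0, 0]])

```text
clock: 4.77
eef_pos: [0.4822, -0.1319, 0.0708]
tcp_rot: [[-0.986, -0.169, 0.0], [-0.169, 0.986, -0.0], [-0.0, -0.0, -1.0]]
force: [-0.3, 0.0, 2.8]
gripper_width: -0.0001
grip_force: 1.8
```

```bash
python3 f.py
```

```text
t 5.07 tip 49.13 xy [ 0.4822 -0.1319] Fz 3.37 sd 0.36
```

Call:
servo_tool(moves=[[0, 0, 0.0015, 0, 0, 0, 0], [0, 0, 0.003, 0, 0, 0, 0], [0, 0, 0.003, 0, 0, 0, 0]])

```text
clock: 5.32
eef_pos: [0.4823, -0.1319, 0.0679]
tcp_rot: [[-0.986, -0.169, 0.001], [-0.169, 0.986, -0.0], [-0.001, -0.0, -1.0]]
force: [-0.3, 0.1, 5.1]
gripper_width: 0.0003
grip_force: 2.6
```

```bash
python3 f.py
```

```text
t 5.62 tip 46.08 xy [ 0.4823 -0.1319] Fz 4.86 sd 0.48
```

Call:
servo_tool(moves=[[0, 0, 0.0012, 0, 0, 0, 0], [0, 0, 0.0012, 0, 0, 0, 0]])

```text
clock: 5.78
eef_pos: [0.4824, -0.1319, 0.0669]
tcp_rot: [[-0.986, -0.169, 0.001], [-0.169, 0.986, -0.0], [-0.001, -0.0, -1.0]]
force: [0.4, 0.3, 5.4]
gripper_width: 0.0
grip_force: 2.8
```

```bash
python3 f.py
```

```text
t 6.08 tip 45.05 xy [ 0.4824 -0.1319] Fz 5.66 sd 0.33
```

Call:
servo_tool(moves=[[0, 0, 0.0012, 0, 0, 0, 0], [0, 0, 0.0012, 0, 0, 0, 0]])

```text
clock: 6.25
eef_pos: [0.4825, -0.1319, 0.0659]
tcp_rot: [[-0.986, -0.169, 0.001], [-0.169, 0.986, -0.0], [-0.001, -0.0, -1.0]]
force: [-0.7, 1.1, 5.4]
gripper_width: -0.0001
grip_force: 3.1
```

```bash
python3 f.py
```

```text
t 6.55 tip 44.01 xy [ 0.4825 -0.1319] Fz 6.51 sd 0.28
```

Call:
servo_tool(moves=[[0, 0, 0.0012, 0, 0, 0, 0], [0, 0, 0.0012, 0, 0, 0, 0]])

```text
clock: 6.72
eef_pos: [0.4826, -0.1318, 0.0648]
tcp_rot: [[-0.986, -0.169, 0.002], [-0.169, 0.986, -0.0], [-0.002, -0.0, -1.0]]
force: [-0.2, 0.4, 7.1]
gripper_width: -0.0
grip_force: 3.4
```

```bash
python3 f.py
```

```text
t 7.02 tip 42.98 xy [ 0.4826 -0.1319] Fz 6.89 sd 0.77
```

Call:
servo_tool(moves=[[0, 0, 0.0012, 0, 0, 0, 0], [0, 0, 0.0012, 0, 0, 0, 0]])

```text
clock: 7.18
eef_pos: [0.4827, -0.1318, 0.0638]
tcp_rot: [[-0.986, -0.169, 0.002], [-0.169, 0.986, -0.0], [-0.002, -0.0, -1.0]]
force: [-0.8, 1.6, 8.0]
gripper_width: -0.0005
grip_force: 3.7
```

```bash
python3 f.py
```

```text
t 7.48 tip 41.95 xy [ 0.4827 -0.1319] Fz 7.65 sd 0.57
```

Call:
servo_tool(moves=[[0, 0, 0.0012, 0, 0, 0, 0], [0, 0, 0.0012, 0, 0, 0, 0]])

```text
clock: 7.65
eef_pos: [0.4829, -0.1318, 0.0628]
tcp_rot: [[-0.986, -0.169, 0.002], [-0.169, 0.986, -0.0], [-0.002, -0.001, -1.0]]
force: [0.5, 1.8, 8.4]
gripper_width: -0.0001
grip_force: 4.0
```

```bash
python3 f.py
```

```text
t 7.95 tip 40.93 xy [ 0.4828 -0.1319] Fz 7.88 sd 0.36
```

Call:
servo_tool(moves=[[0, 0, 0.0012, 0, 0, 0, 0], [0, 0, 0.0012, 0, 0, 0, 0]])

```text
clock: 8.12
eef_pos: [0.483, -0.1319, 0.0625]
tcp_rot: [[-0.986, -0.169, 0.002], [-0.169, 0.986, -0.0], [-0.002, -0.001, -1.0]]
force: [-1.7, 0.9, 11.9]
gripper_width: -0.0
grip_force: 5.5
```

```bash
python3 f.py
```

```text
t 8.42 tip 40.47 xy [ 0.483  -0.1319] Fz 11.19 sd 0.68
```

Call:
servo_tool(moves=[[0, 0, 0.0004, 0, 0, 0, 0], [0, 0, 0.0008, 0, 0, 0, 0], [0, 0, 0.0008, 0, 0, 0, 0], [0, 0, 0.0008, 0, 0, 0, 0]])

```text
clock: 8.75
eef_pos: [0.483, -0.132, 0.0623]
tcp_rot: [[-0.986, -0.169, 0.003], [-0.169, 0.986, -0.001], [-0.003, -0.001, -1.0]]
force: [-2.5, 1.8, 15.0]
gripper_width: -0.0003
grip_force: 7.2
```

```bash
python3 f.py
```

```text
t 9.05 tip 40.34 xy [ 0.483 -0.132] Fz 14.17 sd 0.43
```

Call:
servo_tool(moves=[[0, 0, -0.008, 0, 0, 0, 0], [0, 0, -0.0245, 0, 0, 0, 0], [0, 0, -0.0245, 0, 0, 0, 0], [0, -0.028, -0.0245, 0, 0, 0, 0], [0, -0.055, -0.0245, 0, 0, 0, 0], [0, -0.055, -0.0245, 0, 0, 0, 0], [0, -0.055, -0.0245, 0, 0, 0, 0], [0, -0.055, -0.0245, 0, 0, 0, 0]])

```text
clock: 9.72
eef_pos: [0.4905, -0.1854, 0.0827]
tcp_rot: [[-0.986, -0.169, -0.002], [-0.169, 0.986, 0.002], [0.002, 0.002, -1.0]]
force: [0.3, -0.3, 0.2]
gripper_width: 0.0002
grip_force: 0.0
```

```bash
python3 f.py; python3 -c "
from h import *
shot('wrist','w4.png')"
```

```text
t 10.02 tip 61.65 xy [ 0.4913 -0.1853] Fz -0.18 sd 0.23
```

View pics/w4.png

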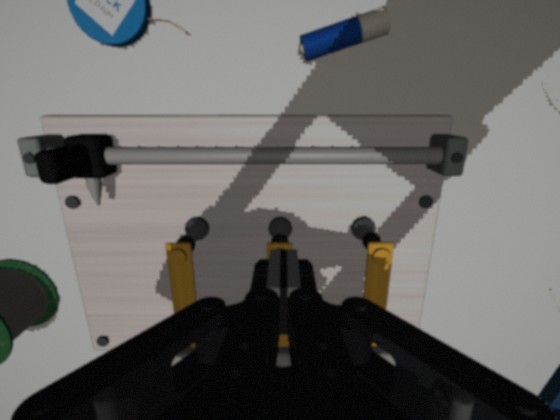

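The finger (283,256) is centred over the middle leaf (281,246); the left and right springs are both up.

Call:
servo_tool(moves=[[0, 0, 0.005, 0, 0, 0, 0], [0, 0, 0.009, 0, 0, 0, 0], [0, 0, 0.012, 0, 0, 0, 0], [0, 0, 0.012, 0, 0, 0, 0]])

```text
clock: 10.4
eef_pos: [0.4912, -0.1859, 0.0715]
tcp_rot: [[-0.986, -0.169, -0.0], [-0.169, 0.986, 0.0], [0.0, 0.001, -1.0]]
force: [0.3, -0.3, 1.7]
gripper_width: -0.0
grip_force: 0.8
```

```bash
python3 f.py
```

```text
t 10.7 tip 50.29 xy [ 0.4913 -0.1859] Fz 1.31 sd 0.2
```

Call:
servo_tool(moves=[[0, 0, 0.0015, 0, 0, 0, 0], [0, 0, 0.003, 0, 0, 0, 0], [0, 0, 0.003, 0, 0, 0, 0]])

```text
clock: 10.95
eef_pos: [0.4914, -0.186, 0.0691]
tcp_rot: [[-0.986, -0.169, 0.0], [-0.169, 0.986, 0.0], [-0.0, 0.0, -1.0]]
force: [-1.4, -0.3, 2.2]
gripper_width: -0.0001
grip_force: 1.1
```

```bash
python3 f.py
```

```text
t 11.25 tip 47.37 xy [ 0.4914 -0.186 ] Fz 2.26 sd 0.29
```

Call:
servo_tool(moves=[[0, 0, 0.0012, 0, 0, 0, 0], [0, 0, 0.0012, 0, 0, 0, 0]])

```text
clock: 11.42
eef_pos: [0.4915, -0.186, 0.068]
tcp_rot: [[-0.986, -0.169, 0.0], [-0.169, 0.986, 0.0], [-0.0, 0.0, -1.0]]
force: [-0.2, 1.0, 2.9]
gripper_width: -0.0002
grip_force: 1.3
```

```bash
python3 f.py
```

```text
t 11.72 tip 46.16 xy [ 0.4915 -0.186 ] Fz 2.63 sd 0.55
```

Call:
servo_tool(moves=[[0, 0, 0.0012, 0, 0, 0, 0], [0, 0, 0.0012, 0, 0, 0, 0]])

```text
clock: 11.88
eef_pos: [0.4915, -0.186, 0.0668]
tcp_rot: [[-0.986, -0.169, 0.001], [-0.169, 0.986, 0.0], [-0.001, -0.0, -1.0]]
force: [0.9, 1.5, 2.4]
gripper_width: 0.0005
grip_force: 1.5
```

```bash
python3 f.py
```

```text
t 12.18 tip 44.97 xy [ 0.4915 -0.186 ] Fz 2.91 sd 0.28
```

Weak (≈0.27 N/mm). On to its stop.

Call:
servo_tool(moves=[[0, 0, 0.0012, 0, 0, 0, 0], [0, 0, 0.0012, 0, 0, 0, 0]])

```text
clock: 12.35
eef_pos: [0.4916, -0.186, 0.0657]
tcp_rot: [[-0.986, -0.169, 0.001], [-0.169, 0.986, 0.0], [-0.001, -0.0, -1.0]]
force: [0.3, 1.3, 2.1]
gripper_width: 0.0001
grip_force: 1.7
```

```bash
python3 f.py
```

```text
t 12.65 tip 43.82 xy [ 0.4915 -0.186 ] Fz 3.43 sd 0.62
```

Call:
servo_tool(moves=[[0, 0, 0.001, 0, 0, 0, 0], [0, 0, 0.001, 0, 0, 0, 0]])

```text
clock: 12.82
eef_pos: [0.4916, -0.186, 0.0651]
tcp_rot: [[-0.986, -0.169, 0.001], [-0.169, 0.986, -0.0], [-0.001, -0.0, -1.0]]
force: [0.7, 1.2, 5.0]
gripper_width: -0.0001
grip_force: 2.4
```

```bash
python3 f.py
```

```text
t 13.12 tip 43.13 xy [ 0.4916 -0.186 ] Fz 4.91 sd 0.34
```

Call:
servo_tool(moves=[[0, 0, 0.0008, 0, 0, 0, 0], [0, 0, 0.0016, 0, 0, 0, 0], [0, 0, 0.0016, 0, 0, 0, 0], [0, 0, 0.0016, 0, 0, 0, 0], [0, 0, 0.0016, 0, 0, 0, 0]])

```text
clock: 13.53
eef_pos: [0.4918, -0.1861, 0.0649]
tcp_rot: [[-0.986, -0.169, 0.001], [-0.169, 0.986, -0.0], [-0.001, -0.001, -1.0]]
force: [-2.8, 2.4, 11.1]
gripper_width: -0.0
grip_force: 5.4
```

```bash
python3 f.py
```

```text
t 13.83 tip 42.86 xy [ 0.4918 -0.1861] Fz 11.05 sd 0.3
```

Call:
servo_tool(moves=[[0, 0, 0, 0, 0, 0, 0], [0, 0, -0.008, 0, 0, 0, 0], [0, 0, -0.0225, 0, 0, 0, 0], [0, 0, -0.0225, 0, 0, 0, 0], [0, -0.028, -0.0225, 0, 0, 0, 0], [0, -0.055, -0.0225, 0, 0, 0, 0], [0, -0.055, -0.0225, 0, 0, 0, 0], [0, -0.055, -0.0225, 0, 0, 0, 0], [0, -0.055, -0.0225, 0, 0, 0, 0]])

```text
clock: 14.58
eef_pos: [0.4998, -0.2398, 0.0843]
tcp_rot: [[-0.986, -0.169, -0.002], [-0.169, 0.986, 0.002], [0.002, 0.002, -1.0]]
force: [0.2, -0.7, 0.5]
gripper_width: -0.0001
grip_force: 0.0
```

```bash
python3 f.py; python3 -c "
from h import *
shot('wrist','w5.png')"
```

```text
t 14.88 tip 63.06 xy [ 0.5006 -0.2396] Fz 0.05 sd 0.44
```

View pics/w5.png

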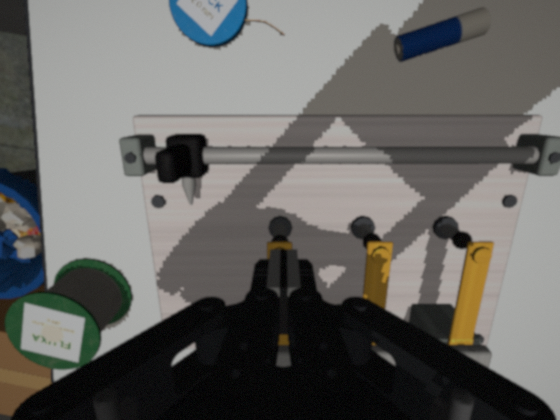

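Aligned with the right leaf (280,245).

Call:
servo_tool(moves=[[0, 0, 0.005, 0, 0, 0, 0], [0, 0, 0.01, 0, 0, 0, 0], [0, 0, 0.0135, 0, 0, 0, 0], [0, 0, 0.0135, 0, 0, 0, 0]])

```text
clock: 15.27
eef_pos: [0.5009, -0.2402, 0.0716]
tcp_rot: [[-0.986, -0.169, 0.0], [-0.169, 0.986, 0.0], [-0.0, 0.0, -1.0]]
force: [0.1, -0.5, 3.7]
gripper_width: -0.0
grip_force: 1.7
```

```bash
python3 f.py
```

```text
t 15.57 tip 50.42 xy [ 0.5009 -0.2402] Fz 3.02 sd 0.38
```

Call:
servo_tool(moves=[[0, 0, 0.0015, 0, 0, 0, 0], [0, 0, 0.003, 0, 0, 0, 0], [0, 0, 0.003, 0, 0, 0, 0]])

```text
clock: 15.82
eef_pos: [0.5009, -0.2403, 0.0692]
tcp_rot: [[-0.986, -0.169, 0.001], [-0.169, 0.986, -0.0], [-0.001, -0.0, -1.0]]
force: [-0.4, 0.4, 4.6]
gripper_width: 0.0001
grip_force: 2.5
```

```bash
python3 f.py
```

```text
t 16.12 tip 47.39 xy [ 0.5009 -0.2403] Fz 4.45 sd 0.52
```

Call:
servo_tool(moves=[[0, 0, 0.001, 0, 0, 0, 0], [0, 0, 0.001, 0, 0, 0, 0]])

```text
clock: 16.28
eef_pos: [0.5009, -0.2403, 0.0683]
tcp_rot: [[-0.986, -0.169, 0.001], [-0.169, 0.986, -0.0], [-0.001, -0.0, -1.0]]
force: [0.1, 0.8, 4.9]
gripper_width: 0.0005
grip_force: 2.8
```

```bash
python3 f.py
```

```text
t 16.58 tip 46.41 xy [ 0.5009 -0.2403] Fz 5.41 sd 0.41
```

Call:
servo_tool(moves=[[0, 0, 0.001, 0, 0, 0, 0], [0, 0, 0.001, 0, 0, 0, 0]])

```text
clock: 16.75
eef_pos: [0.501, -0.2403, 0.0675]
tcp_rot: [[-0.986, -0.169, 0.001], [-0.169, 0.986, -0.0], [-0.001, -0.0, -1.0]]
force: [0.0, 1.3, 5.4]
gripper_width: -0.0001
grip_force: 3.0
```

```bash
python3 f.py
```

```text
t 17.05 tip 45.56 xy [ 0.501  -0.2403] Fz 5.71 sd 0.32
```

Call:
servo_tool(moves=[[0, 0, 0.001, 0, 0, 0, 0], [0, 0, 0.001, 0, 0, 0, 0]])

```text
clock: 17.22
eef_pos: [0.5011, -0.2404, 0.0674]
tcp_rot: [[-0.986, -0.17, 0.001], [-0.17, 0.986, -0.0], [-0.001, -0.001, -1.0]]
force: [-0.5, 0.9, 9.3]
gripper_width: 0.0
grip_force: 4.5
```

```bash
python3 f.py
```

```text
t 17.52 tip 45.37 xy [ 0.5011 -0.2403] Fz 9.24 sd 0.49
```

On the stop. A little more, then hold.

Call:
servo_tool(moves=[[0, 0, 0.0004, 0, 0, 0, 0], [0, 0, 0.0008, 0, 0, 0, 0], [0, 0, 0.0008, 0, 0, 0, 0], [0, 0, 0.0008, 0, 0, 0, 0], [0, 0, 0.0008, 0, 0, 0, 0], [0, 0, 0.0008, 0, 0, 0, 0], [0, 0, 0.0008, 0, 0, 0, 0]])

```text
clock: 18.1
eef_pos: [0.5011, -0.2404, 0.0672]
tcp_rot: [[-0.986, -0.169, 0.001], [-0.169, 0.986, -0.001], [-0.001, -0.001, -1.0]]
force: [-1.4, 2.5, 11.6]
gripper_width: -0.0
grip_force: 6.0
```

```bash
python3 f.py
```

```text
t 18.4 tip 45.26 xy [ 0.5011 -0.2404] Fz 11.96 sd 0.29
```

Call:
servo_tool(moves=[[0, 0, -0.008, 0, 0, 0, 0], [0, 0, -0.03, 0, 0, 0, 0], [0, 0, -0.066, 0, 0, 0, 0], [0.048, -0.055, -0.066, 0, 0, 0, 40], [0.048, -0.055, -0.066, 0, 0, 0, 40], [0.048, -0.055, -0.066, 0, 0, 0, 40], [0.048, -0.055, -0.066, 0, 0, 0, 40], [0.048, -0.055, -0.066, 0, 0, 0, 40]])

```text
clock: 19.07
eef_pos: [0.462, -0.3019, 0.1299]
tcp_rot: [[-0.986, -0.169, -0.002], [-0.169, 0.986, 0.002], [0.002, 0.003, -1.0]]
force: [-0.3, 0.5, 0.6]
gripper_width: 0.0342
grip_force: 0.0
```

```bash
python3 m.py w6.png
```

```text
19.0667 [ 0.4620155  -0.30190994  0.12990331] [[-0.986, -0.169, -0.002], [-0.169, 0.986, 0.002], [0.002, 0.003, -1.0]] [-6.81843713e-01  1.49979582e-01  1.54919288e+00  5.57422523e-04
  1.44538610e+00 -2.42229605e+00] [-0.32974487  0.49261354  0.60728523]
rivet_left ([508.4, 292.5], 0.76) [ 0.4877 -0.129   0.054 ]
rivet_middle ([433.4, 287.5], 0.61) [ 0.4928 -0.1845  0.054 ]
rivet_right ([357.7, 287.7], 0.56) [ 0.5022 -0.2387  0.054 ]
pointer_grip ([282.3, 222.4], 0.79) [ 0.464  -0.3006  0.047 ]
tester ([378.8, 267.7], 0.85) [ 0.5106 -0.2042  0.    ]
yaw 0.13125079243185442 origin [ 0.5067576  -0.20256733] resid mm [[0.7, 0.5], [-1.4, -0.4], [0.7, -0.1]]
rivet_left [ 0.487  -0.1295]
rivet_middle [ 0.4942 -0.184 ]
rivet_right [ 0.5014 -0.2386]
pointer in tester [-0.05518698 -0.09163954]
```

View pics/w6.png

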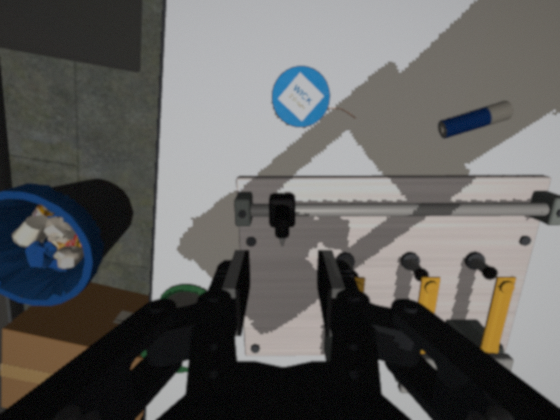

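Call:
servo_tool(moves=[[-0.001, 0.0007, 0.03, 0, 0, 0, 40], [-0.001, 0.0007, 0.055, 0, 0, 0, 40], [-0.001, 0.0007, 0.0695, 0, 0, 0, 40], [-0.001, 0.0007, 0.0695, 0, 0, 0, 40], [-0.001, 0.0007, 0.0695, 0, 0, 0, 9], [-0.001, 0.0007, 0.0695, 0, 0, 0, 5], [-0.001, 0.0007, 0.0695, 0, 0, 0, 5], [-0.001, 0.0007, 0.0695, 0, 0, 0, 5], [-0.001, 0.0007, 0.0695, 0, 0, 0, 5], [-0.001, 0.0007, 0.0695, 0, 0, 0, 5]])

```text
clock: 20.2
eef_pos: [0.4644, -0.3022, 0.0634]
tcp_rot: [[-0.986, -0.169, 0.003], [-0.169, 0.986, -0.002], [-0.002, -0.002, -1.0]]
force: [-0.4, 0.6, 3.6]
gripper_width: 0.008
grip_force: 61.4
```

Call:
servo_tool(moves=[[0, 0.01, 0, 0, 0, 0, 5], [0, 0.025, 0, 0, 0, 0, 5], [0, 0.04, 0, 0, 0, 0, 5], [0, 0.055, 0, 0, 0, 0, 5], [0, 0.07, 0, 0, 0, 0, 5], [0, 0.085, 0, 0, 0, 0, 5], [0, 0.1, 0, 0, 0, 0, 5], [0, 0.111, 0, 0, 0, 0, 5], [0, 0.111, 0, 0, 0, 0, 5], [0, 0.111, 0, 0, 0, 0, 5]])

```text
clock: 21.03
eef_pos: [0.4449, -0.19, 0.0633]
tcp_rot: [[-0.985, -0.171, 0.002], [-0.171, 0.985, 0.001], [-0.002, 0.0, -1.0]]
force: [-0.2, 2.0, 7.9]
gripper_width: 0.0088
grip_force: 62.1
```

Call:
servo_tool(moves=[[0, 0, 0, 0, 0, 0, 5], [0, 0, 0, 0, 0, 0, 5]])

```text
clock: 21.2
eef_pos: [0.445, -0.1905, 0.0633]
tcp_rot: [[-0.985, -0.17, 0.002], [-0.17, 0.985, 0.001], [-0.002, 0.0, -1.0]]
force: [0.2, 1.3, 8.5]
gripper_width: 0.0084
grip_force: 62.2
```

Call:
servo_tool(moves=[[0, 0, 0, 0, 0, 0, 40], [0, 0, 0, 0, 0, 0, 40], [0, 0, 0, 0, 0, 0, 40], [0, 0, 0, 0, 0, 0, 40], [0, 0, -0.03, 0, 0, 0, 40], [0, 0, -0.07, 0, 0, 0, 40], [0, 0, -0.11, 0, 0, 0, 40], [0, 0, -0.13, 0, 0, 0, 40], [0, 0, -0.13, 0, 0, 0, 40], [0, 0, -0.13, 0, 0, 0, 40]])

```text
clock: 22.03
eef_pos: [0.4452, -0.1926, 0.1931]
tcp_rot: [[-0.986, -0.169, 0.003], [-0.169, 0.986, -0.001], [-0.002, -0.002, -1.0]]
force: [0.8, -0.2, -0.2]
gripper_width: 0.0341
grip_force: 0.0
```

```bash
python3 m.py w7.png
```

```text
22.0333 [ 0.44522601 -0.19256343  0.19305635] [[-0.986, -0.169, 0.003], [-0.169, 0.986, -0.001], [-0.002, -0.002, -1.0]] [-5.25230693e-01 -3.99514779e-02  1.62013379e+00  1.13820151e-04
  1.55854514e+00 -2.26609538e+00] [ 0.82318894 -0.18747875 -0.1644459 ]
rivet_left ([342.2, 247.8], 0.75) [ 0.4846 -0.1297  0.054 ]
rivet_middle ([279.3, 248.7], 0.72) [ 0.4953 -0.1864  0.054 ]
rivet_right ([221.3, 246.3], 0.57) [ 0.502 -0.239  0.054]
pointer_grip ([284.0, 193.2], 0.94) [ 0.4444 -0.1908  0.047 ]
tester ([258.9, 231.9], 0.82) [ 0.5055 -0.2078  0.    ]
yaw 0.15727997753074577 origin [ 0.50697704 -0.20324125] resid mm [[-0.7, 1.0], [1.4, -1.3], [-0.6, 0.3]]
rivet_left [ 0.4854 -0.1307]
rivet_middle [ 0.494  -0.1851]
rivet_right [ 0.5026 -0.2394]
pointer in tester [-0.05983644  0.02208877]
```

View pics/w7.png

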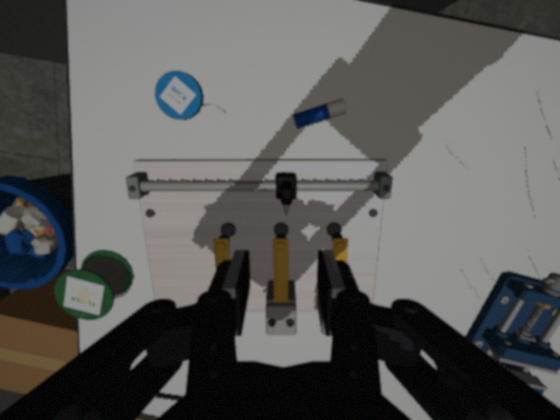

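The pointer (286,200) stands in line with the middle spring (281,248), about 2–4 mm to its left, which is inside the 8 mm limit. All springs are up and the gripper is clear.

```bash
python3 -c "
from h import *
print(env.hand_in())"
```

```text
the job is handed in; nothing more can be done
None
```

I pressed all three springs onto their stops in order and felt the middle one to be weak (about 0.27 N/mm, against about 0.5 N/mm for the other two), left the pointer about 2–4 mm left of the middle spring's line, and handed the job in; no verdict came back.

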